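# Press the spare dye flask into the empty agitator cradle and hold it down

### The job

Two of the three sprung ring cradles of the dye agitator already hold a flask. Take the spare flask that stands on the table, set it upright in the one empty cradle and press it all the way down against the springs, since the agitator runs only while the flask is held down; finish while still holding it down. Leave the two other flasks, the mallet, the tool can and the tray as they are.

Things in the scene. Friction and masses are not known exactly. Their poses are not given: they have to be found in the camera images.
- spare: the spare flask, standing on the table beside the agitator: round-bellied amber glass dye flask: ball 68 mm across centred 37 mm above its underside, on a flat 40 mm foot; straight neck 26 mm across from about 68 to 112 mm above the underside (the place to grip), cork 20 mm across on top to 122 mm; 150 to 310 g, heavy at the foot. Origin: centre of the underside, z up the neck. 
- flask_1: flask like the spare in every way, already sitting in one of the cradles, where it stays; origin: centre of its underside, z up the neck
- flask_2: flask like the spare in every way, already sitting in one of the cradles, where it stays; origin: centre of its underside, z up the neck
- cradle_1: one of three identical sprung cradles, which change places from start to start; two hold a flask, one is empty: see where the flasks are. Fixed steel base disc 86 mm across, 8 mm thick; above it an aluminium ring (84 mm outside, 54 mm hole, 10 mm thick) on three spring posts. Origin: centre of the disc's underside, on the deck's top
- seat_1 (a point): centre of the ring's upper face of cradle_1, z up; moves with the ring, 85 mm above the table when the ring is up. A seated flask rests with its ball on the hole's rim, upright, its foot through the hole, its origin 16 mm below this point
- ring_1 (a joint): how far the ring of cradle_1 is pressed down, m: 0 = up (sprung, also when a flask merely rests in it), 0.015 = fully down on its stop. The spring starts to give at about 6 N (the flask's weight counts) and needs about 13 N at the bottom; it comes back up when let go
- cradle_2: one of three identical sprung cradles, which change places from start to start; two hold a flask, one is empty: see where the flasks are. Fixed steel base disc 86 mm across, 8 mm thick; above it an aluminium ring (84 mm outside, 54 mm hole, 10 mm thick) on three spring posts. Origin: centre of the disc's underside, on the deck's top
- seat_2 (a point): centre of the ring's upper face of cradle_2, z up; moves with the ring, 85 mm above the table when the ring is up. A seated flask rests with its ball on the hole's rim, upright, its foot through the hole, its origin 16 mm below this point
- ring_2 (a joint): how far the ring of cradle_2 is pressed down, m: 0 = up (sprung, also when a flask merely rests in it), 0.015 = fully down on its stop. The spring starts to give at about 6 N (the flask's weight counts) and needs about 13 N at the bottom; it comes back up when let go
- cradle_3: one of three identical sprung cradles, which change places from start to start; two hold a flask, one is empty: see where the flasks are. Fixed steel base disc 86 mm across, 8 mm thick; above it an aluminium ring (84 mm outside, 54 mm hole, 10 mm thick) on three spring posts. Origin: centre of the disc's underside, on the deck's top
- seat_3 (a point): centre of the ring's upper face of cradle_3, z up; moves with the ring, 85 mm above the table when the ring is up. A seated flask rests with its ball on the hole's rim, upright, its foot through the hole, its origin 16 mm below this point
- ring_3 (a joint): how far the ring of cradle_3 is pressed down, m: 0 = up (sprung, also when a flask merely rests in it), 0.015 = fully down on its stop. The spring starts to give at about 6 N (the flask's weight counts) and needs about 13 N at the bottom; it comes back up when let go
- deck: grey deck of the dye agitator, fixed, 130 x 370 x 30 mm high; the three cradles stand on it 115 mm apart in a row along its long side (its y), the middle one at its centre; origin: centre of underside
- slab: granite slab 200 x 260 x 40 mm lying fixed on the table; origin: centre of underside (bystander)
- mallet: white-headed mallet lying on the slab, head 52 mm across, 75 mm long along y, 160 mm handle to its -y; origin 26 mm under its axis, 55 mm from the head's rear face (bystander)
- tool_can: steel can of stamping tools, 76 mm across, 85 mm high, tools up to 145 mm; origin: centre of underside (bystander)
- tray: open blue plastic tray 110 x 150 x 50 mm; origin: centre of underside (bystander)

How it is judged:
On the way, in this order (a step that is already met when the one before it is completed fails the run):
1. the spare flask is lifted off the table in the gripper (height (world z) of spare above 0.03 m and contact force between the fingers and spare above 1 N), for 0.2 s.
2. the spare flask is pressed down in the empty cradle (value of joint ring_3 above 0.0115 m and horizontal distance between spare and seat_3 below 0.01 m and z of spare in the frame of seat_3 below -0.011 m and angle between spare's own z axis and vertical below 0.2 rad and contact force between spare and cradle_3 above 7 N and contact force between any of the fingers, the arm and spare above 2 N), for 0.5 s.
At the end, for the whole second after the job is handed in: The spare flask, upright (0.2 rad) and centred (10 mm) in the empty cradle's ring, holds it down more than 11.5 of its 15 mm, pushing with over 7 N, still held by the robot; the other flasks sit in their cradles (10 mm, 0.25 rad), rings up (under 4 mm) (all of step 2 and value of joint each of ring_1, ring_2 below 0.004 m and horizontal distance between flask_1 and seat_1 below 0.01 m and horizontal distance between flask_2 and seat_2 below 0.01 m and angle between each of flask_1, flask_2's own z axis and vertical below 0.25 rad); the arm keeps its last pose, push and grip.
It fails at once if another flask is disturbed (moved over 20 mm or its ring pressed over 6 mm) (distance of any of flask_1, flask_2 from where it was at the start of the episode above 0.02 m or value of joint any of ring_1, ring_2 above 0.006 m).
It fails at once if the mallet, the tool can or the tray is moved over 30 mm (distance of any of mallet, tool_can, tray from where it was at the start of the episode above 0.03 m).
It fails at once if the spare flask is tipped over (angle between spare's own z axis and vertical above 0.9 rad).
It also fails if it takes over 32 s, if anything falls off the work surface, if the arm or the gripper's body presses on something with over 40 N, if the wrist force passes 120 N, or if a joint passes its speed limit or range.

### The arm

A 7-joint arm with a two-finger parallel gripper is mounted at the origin on the work surface. World frame = base frame: x ahead of the robot, y to its left, z up, the work surface at z = 0. Lengths are in m, angles in rad, forces in N, time in s.
With the tool pointing down it reaches from about 0.35 to 0.9 m from the base axis. Payload 8.1 kg.
Tool frame: the origin (TCP) lies on the centre line of the jaws, within the pads' length; the fingertips stand 19 mm ahead of it and the grasp point (between the pads) is the TCP; z points along the fingers, y is the direction in which the jaws open and shut (so a half turn about z gives the same grasp; the last joint's range is limited). The gripper opens to 92 mm and grips with 3 to 60 N. Pads are 19 mm wide; open, the fingers measure 130 mm over their backs; the gripper's body (75 mm by 190 mm) begins 47 mm behind the grasp point.
Start: joints at [1.026, 0.434, 0.025, 1.573, -0.012, 1.134, -0.075], TCP at [0.267, -0.565, 0.207] pointing down, gripper open.
Joint ranges: [-2.62, 2.62], [-0.44, 2.09], [-1.27, 1.32], [0.08, 2.57], [-1.32, 4.46], [0.12, 2], [-2.74, 2.74]. Speed limits (rad/s): [2.22, 2.22, 3.01, 3.01, 3.14, 3.14, 3.14].

### API

Orientations are given as a rotation vector (axis times angle).
In Python, from cell import monitor, imaging, workorder, outline_of gives the robot as it stands.
- The arm moves only by the tool move_arm, never from a script. Its argument "series" is a list of rows, each a list of 6 numbers: the shift along the world's x, y, z in cm, then the turn, a rotation vector about the world's x, y, z in degrees. A call has 1 to 8 rows; each row shifts and turns the commanded pose from where the row before left it; what a row does not reach is not made up. A row lasts 1/10 s, in which the tool goes at most 50 mm and 8.59 degrees, less where a joint would pass 70% of its speed; a pose out of reach is approached as far as the arm can. A call with a gripper value outside its range is refused whole. "grip" is the opening, from 0 (shut) to 1 (fully open), set as the call begins (left out, the last holds). The fingers move at their own pace and stop on an object; "force" is the grip in N (left out, the last holds). Time passes only in rows, so rows that do not move let the fingers close. It gives the time, the measured TCP pose, the force and the opening at its end, in the units of the state.
- monitor.observe(): the state, without advancing time (a new reading comes with each control period).
- imaging.get_image(name): name is "side" or "top"; returns a dict with "color" (480x640x3 uint8, red, green, blue), "fx", "fy", "cx", "cy" (pixels), "rvec" (rotation vector, rad) and "tvec" (3), from world to camera coordinates, as OpenCV has them. Camera axes: x right, y down, z forward; pixel columns grow to the right and rows downward; lengths in m; the calibration is good to about 2 mm. A picture is of the moment at which its call begins. There is no depth.
- workorder.sign_off(): hands the job in, once; it reports no verdict.
Trained networks look in the newest picture that a camera, given by its name, has taken for a name from the list of things; names that differ only in an ending like _2 or _b are one class to them, and where a whole thing is asked for, a point or a joint stands for the part that bears it (a point fixed in the world has none). Each returns a list of dicts, best first, with "p" (0 to 1); they miss things now and then, are a little off and sometimes report something else, mostly with a low value. They report only what shows in the picture. A call takes as long as a camera call.
- outline_of(camera, thing): "mask" (480x640 bool, what is visible of it) and "rect" ([left, top, width, height] in pixels, round what is visible of it).
The state is a dict: "clock": time; "joints": joint angles; "dq": joint speeds; "joint_efforts": joint torques, N m; "position": TCP position; "ee_rot": TCP orientation; "force": force on the tool from outside, world axes, zero at the start; "ft_torque": the same for the moment, N m; "width": opening from 0.0 (shut) to 1.0 (fully open).
Only numpy, scipy, OpenCV 4.12 (cv2) and the standard library are available. Lean on these libraries where they do the work, as an engineer would, in place of code of your own. Each camera call takes 0.05 s, during which the arm holds its last target. There are 200 camera calls.

## Working session

There is one attempt and no reset: what is moved stays moved. The work goes in short steps, Python scripts to look and compute and a tool call to move; the robot and the scene stay as the last step left them, time stands still between calls to the robot, and variables do not carry over. Pictures are saved under pics/ and viewed, about 8 in all and at most 12, crops included, and the job is handed in when it is done.

Besides the shell and the picture viewer there is one more tool, called after "Call:" by a JSON object that holds its "name" and its "arguments". move_arm: Moves the arm, as the interface text tells. Its arguments: {"type":"object","properties":{"series":{"type":"array"},"grip":{"type":"number"},"force":{"type":"number"}},"required":["series"]}

```bash
mkdir -p pics
cat > h.py <<'E'
import numpy as np, cv2
from cell import monitor, imaging, workorder, outline_of
def cam(n):
    im=imaging.get_image(n); R=cv2.Rodrigues(np.array(im["rvec"],float))[0]
    K=np.array([[im["fx"],0,im["cx"]],[0,im["fy"],im["cy"]],[0,0,1]]); return im,K,R,np.array(im["tvec"],float).ravel()
def at_z(u,v,z,K,R,t):
    d=R.T@np.linalg.solve(K,[u,v,1]); c=-R.T@t; return c+d*(z-c[2])/d[2]
def proj(p,K,R,t):
    q=K@(R@np.array(p,float)+t); return q[:2]/q[2]
E
python3 - <<'E'
from h import *
s=monitor.observe(); print({k:np.round(v,3).tolist() for k,v in s.items()})
ims=[]
for n in("top","side"):
    im,K,R,t=cam(n); print(n,"cam at",(-R.T@t).round(3),R.round(2).tolist(),K[0,0])
    cv2.imwrite(f"pics/{n}0.png",im["color"][...,::-1])
    for th in("spare","cradle_1","deck","slab","tool_can","tray","mallet"):
        for o in outline_of(n,th):
            m=o["mask"]; ys,xs=np.nonzero(m)
            c=(xs.mean(),ys.mean()) if len(xs) else (0,0)
            print(n,th,round(o["p"],2),np.round(o["rect"]).tolist(),np.round(c,1),at_z(*c,0.08,K,R,t).round(3))
E
```

```text
{'clock': 0.0, 'joints': [1.026, 0.435, 0.025, 1.574, -0.012, 1.134, -0.075], 'dq': [0.001, 0.001, 0.0, -0.0, -0.001, -0.001, -0.0], 'joint_efforts': [-0.001, -66.785, 0.984, -31.445, -0.061, 0.043, 0.0], 'position': [0.267, -0.565, 0.206], 'ee_rot': [-3.064, -0.688, 0.001], 'force': [-0.657, 0.096, 0.011], 'ft_torque': [0.034, 0.041, -0.005], 'width': 0.996}
top cam at [0.449 0.084 1.535] [[0.01, -1.0, 0.01], [-1.0, -0.01, -0.09], [0.09, -0.01, -1.0]] 605.3234360245402
top spare 0.85 [433.0, 286.0, 31.0, 27.0] [445.4 300.4] [ 0.437 -0.238  0.08 ]
top spare 0.62 [417.0, 147.0, 108.0, 84.0] [469.5 190. ] [ 0.705 -0.3    0.08 ]
top spare 0.39 [312.0, 224.0, 28.0, 30.0] [325.2 239.2] [0.582 0.051 0.08 ]
top cradle_1 0.65 [355.0, 230.0, 34.0, 38.0] [371.5 247.3] [ 0.563 -0.061  0.08 ]
top cradle_1 0.61 [260.0, 216.0, 38.0, 38.0] [279.8 240. ] [0.579 0.161 0.08 ]
top cradle_1 0.42 [320.0, 249.0, 22.0, 10.0] [331.1 253.3] [0.548 0.037 0.08 ]
top deck 0.97 [248.0, 209.0, 153.0, 68.0] [324. 243.] [0.572 0.054 0.08 ]
top slab 0.96 [417.0, 150.0, 104.0, 80.0] [469.6 190. ] [ 0.705 -0.3    0.08
[... 595 characters left out ...]
.66 [363.0, 163.0, 26.0, 38.0] [374.9 185.1] [ 0.439 -0.204  0.08 ]
side cradle_1 0.83 [312.0, 242.0, 26.0, 34.0] [325.8 257.9] [0.556 0.088 0.08 ]
side cradle_1 0.72 [322.0, 203.0, 18.0, 38.0] [333.3 220.6] [ 0.544 -0.043  0.08 ]
side cradle_1 0.62 [283.0, 277.0, 41.0, 36.0] [304.9 298.6] [0.591 0.209 0.08 ]
side cradle_1 0.42 [302.0, 203.0, 28.0, 50.0] [317.6 231.8] [0.579 0.001 0.08 ]
side deck 0.9 [269.0, 213.0, 86.0, 124.0] [314.5 289.9] [0.574 0.184 0.08 ]
side slab 0.86 [232.0, 146.0, 86.0, 64.0] [277.8 180.3] [ 0.7   -0.205  0.08 ]
side tray 0.56 [409.0, 401.0, 94.0, 79.0] [450.8 441.9] [0.346 0.477 0.08 ]
side mallet 0.91 [261.0, 142.0, 23.0, 54.0] [272. 172.] [ 0.721 -0.244  0.08 ]
```

View pics/top0.png

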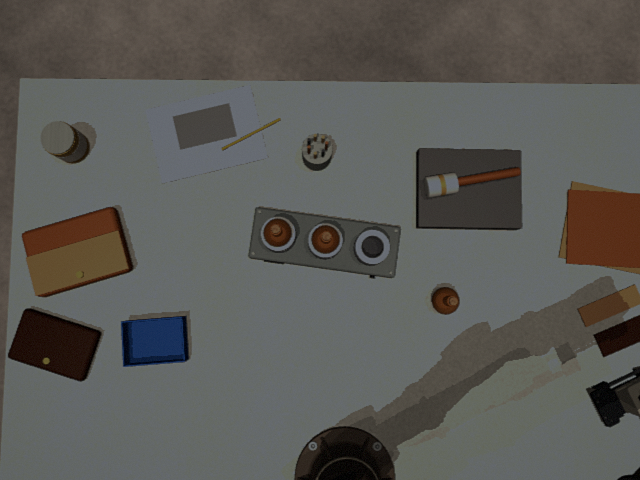

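View pics/side0.png

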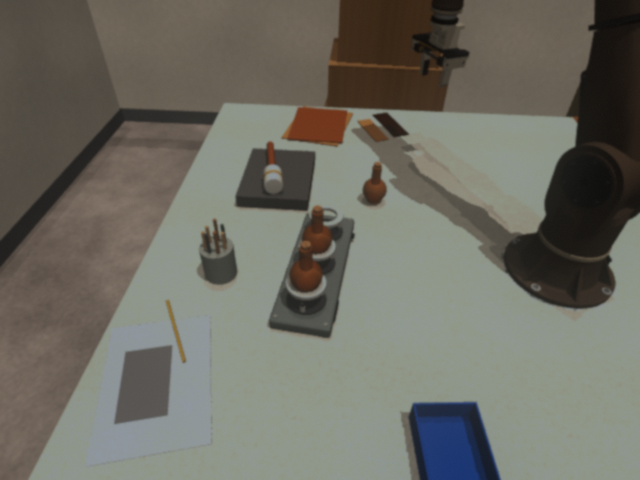

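The top view shows the seated flasks at about (278,233) and (325,240), the empty cradle at (372,247) and the spare at (445,300). The side view agrees. Next I fit the spare and the ring more precisely.

```bash
cat > fit.py <<'E'
from h import *
from scipy.optimize import minimize
def hull(pts,K,R,t):
    return cv2.convexHull(np.array([proj(p,K,R,t) for p in pts],np.float32)).astype(int)
def sil(x,y,z0,K,R,t,S=8):
    a=np.linspace(0,2*np.pi,24,endpoint=False); m=np.zeros((480*2,640*2),np.uint8)
    ball=[(x+.034*np.cos(b)*np.cos(e),y+.034*np.sin(b)*np.cos(e),z0+.037+.034*np.sin(e)) for b in a for e in np.linspace(-1.2,1.57,12)]
    neck=[(x+r*np.cos(b),y+r*np.sin(b),z0+z) for b in a for r,z in((.013,.06),(.013,.112),(.010,.122))]
    for P in(ball,neck):
        h=cv2.convexHull(np.array([proj(p,K,R,t) for p in P],np.float32)); cv2.fillConvexPoly(m,np.round((h*2+.5)*16).astype(np.int32),1,shift=4)
    return m.astype(bool)
def fit_flask(views,x0,z0):
    def cost(p):
        c=0
        for mask,K,R,t in views:
            M=cv2.resize(mask.astype(np.uint8),(1280,960),interpolation=cv2.INTER_NEAREST)>0
            S=sil(p[0],p[1],z0,K,R,t); c+=1-(M&S).sum()/(M|S).sum()
        return c
    return minimize(cost,x0,method="Nelder-Mead",options=dict(initial_simplex=np.array(x0)+[[0,0],[.01,0],[0,.01]],xatol=2e-4,maxiter=50))
E
python3 - <<'E'
from fit import *
V=[]
for n,guess in(("top",(445,300)),("side",(375,185))):
    im,K,R,t=cam(n)
    o=min(outline_of(n,"spare"),key=lambda o:np.hypot(*(np.array(o["rect"][:2])+np.array(o["rect"][2:])/2-guess)))
    V.append((o["mask"],K,R,t)); r=fit_flask(V[-1:],[.437,-.235],0); print(n,o["rect"],r.x.round(4),r.fun)
    if n=="top":
        for o in outline_of(n,"deck")[:1]:
            b=cv2.minAreaRect(np.argwhere(o["mask"])[:,::-1].astype(np.float32)); bp=cv2.boxPoints(b)
            print("deck",[at_z(*p,.03,K,R,t)[:2].round(3).tolist() for p in bp], at_z(*b[0],.03,K,R,t).round(4))
        top=(im,K,R,t)
    c=proj((.563,-.061,.085),K,R,t).astype(int)
    crop=im["color"][c[1]-40:c[1]+40,c[0]-50:c[0]+50,::-1]; cv2.imwrite(f"pics/ring_{n}.png",cv2.resize(crop,None,fx=8,fy=8,interpolation=cv2.INTER_CUBIC)); print("crop origin",c-[50,40])
r=fit_flask(V,[.437,-.235],0); print("both",r.x.round(4),r.fun)
# ring: bright annulus in top picture, matched at z=.085
im,K,R,t=top; g=cv2.cvtColor(im["color"],cv2.COLOR_RGB2GRAY).astype(float)
a=np.linspace(0,2*np.pi,60); best=[]
g=cv2.GaussianBlur(g,(3,3),0)
def samp(x,y,rad):
    P=np.array([proj((x+rad*np.cos(b),y+rad*np.sin(b),.085),K,R,t) for b in a],np.float32); return cv2.remap(g.astype(np.float32),P[:,0],P[:,1],cv2.INTER_LINEAR).mean()
for x in np.arange(.545,.582,.001):
    for y in np.arange(-.08,-.04,.001): best.append((samp(x,y,.0345)+samp(x,y,.031)+samp(x,y,.038)-1.5*samp(x,y,.046)-1.5*samp(x,y,.022),x,y))
best.sort(); print(np.round(best[-5:],4))
E
```

```text
top [431.2, 287.2, 31.3, 26.4] [ 0.4364 -0.2469] 0.041816009557945066
deck [[0.535, 0.243], [0.669, 0.226], [0.619, -0.143], [0.485, -0.123]] [0.5766 0.0509 0.03  ]
crop origin [321 207]
side [359.5, 161.4, 25.7, 40.2] [ 0.4364 -0.2408] 0.08007662835249041
crop origin [275 174]
both [ 0.436  -0.2468] 0.15640778015994394
[[ 1.884834e+02  5.660000e-01 -6.200000e-02]
 [ 1.898615e+02  5.650000e-01 -6.300000e-02]
 [ 1.904966e+02  5.640000e-01 -6.200000e-02]
 [ 1.905428e+02  5.650000e-01 -6.100000e-02]
 [ 1.926897e+02  5.650000e-01 -6.200000e-02]]
```

View pics/ring_top.png

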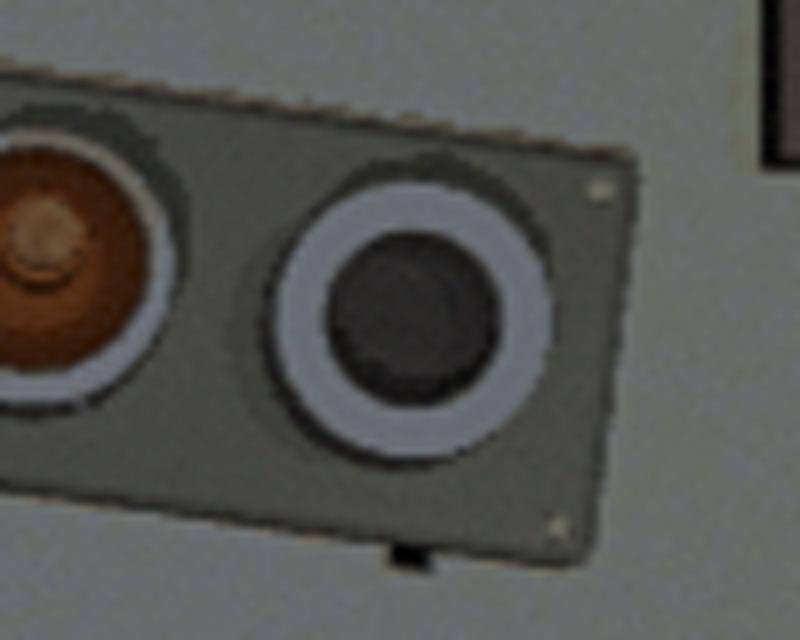

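Ring 3 is at (0.565,-0.062), which the deck fit confirms. The spare is at (0.436,-0.246). I turn the jaws square to the cradle row and go above the spare.

Call:
{"name": "move_arm", "arguments": {"series": [[2.1, 4, 0, 0, 0, 7.1], [2.1, 4, 0, 0, 0, 7.1], [2.1, 4, 0, 0, 0, 7.1], [2.1, 4, 0, 0, 0, 7.1], [2.1, 4, 0, 0, 0, 7.1], [2.1, 4, 0, 0, 0, 7.1], [2.1, 4, 0, 0, 0, 7.1], [2.2, 3.9, 0, 0, 0, 7.1]], "grip": 1}}

```text
clock: 1.85
position: [0.4368, -0.2444, 0.2072]
ee_rot: [2.363, 2.069, 0.0]
force: [1.2, -0.6, 0.1]
width: 1.004
```

Call:
{"name": "move_arm", "arguments": {"series": [[0, 0, 0, 0, 0, 0], [0, 0, 0, 0, 0, 0], [0, 0, 0, 0, 0, 0]]}}

```text
clock: 2.15
position: [0.4356, -0.2472, 0.2068]
ee_rot: [2.371, 2.06, -0.001]
force: [0.2, 0.1, -0.2]
width: 0.998
```

Call:
{"name": "move_arm", "arguments": {"series": [[0, 0, -3, 0, 0, 0], [0, 0, -3, 0, 0, 0], [0, 0, -2.5, 0, 0, 0], [0, 0, -1.5, 0, 0, 0], [0, 0, -1, 0, 0, 0], [0, 0, 0, 0, 0, 0], [0, 0, 0, 0, 0, 0]]}}

```text
clock: 2.85
position: [0.4363, -0.2467, 0.0973]
ee_rot: [2.37, 2.061, 0.0]
force: [0.2, 0.4, 0.5]
width: 1.001
```

Run:
```python
from h import *
im,K,R,t=cam("side"); c=proj((.436,-.246,.08),K,R,t).astype(int); print(c)
cv2.imwrite("pics/grasp.png",cv2.resize(im["color"][c[1]-50:c[1]+50,c[0]-60:c[0]+60,::-1],None,fx=6,fy=6,interpolation=cv2.INTER_CUBIC))
```

```text
[375 176]
```

View pics/grasp.png

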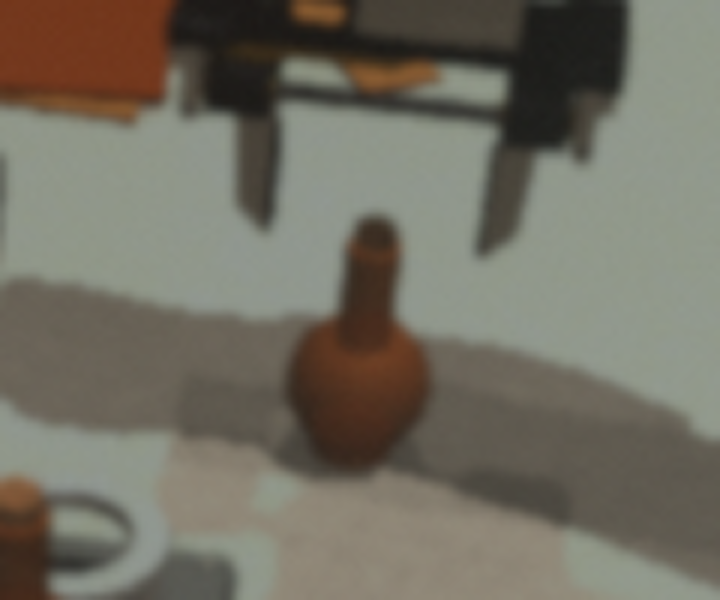

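The jaws straddle the neck, but the tips (crop y≈240) appear higher than expected. I overlay the expected points on a fresh picture.

Run:
```python
from h import *
from scipy.spatial.transform import Rotation as Ro
out=[]
for n in("side","top"):
    im,K,R,t=cam(n); s=monitor.observe(); p=np.array(s["position"]); A=Ro.from_rotvec(s["ee_rot"]).as_matrix()
    c=proj((.436,-.246,.08),K,R,t).astype(int); f=6; img=cv2.resize(im["color"][c[1]-45:c[1]+45,c[0]-32:c[0]+32,::-1],None,fx=f,fy=f,interpolation=cv2.INTER_CUBIC); img=cv2.convertScaleAbs(img,alpha=1.6)
    def dot(q,col): u=(proj(q,K,R,t)-c+[32,45]+.5)*f; cv2.circle(img,tuple(int(i) for i in u),4,col,-1)
    for sg in(-1,1): dot(p+A@[0,sg*.046,.019],(0,255,0)); dot(p+A@[0,sg*.046,0],(255,0,0))
    dot((.436,-.2465,.037),(0,255,255)); dot((.436,-.2465,.122),(0,0,255)); dot((.436,-.2465,.0),(255,255,255))
    out.append(img)
print(s["clock"],p.round(4)); cv2.imwrite("pics/ov.png",np.hstack(out))
```

```text
3.0 [ 0.4368 -0.2465  0.0978]
```

View pics/ov.png

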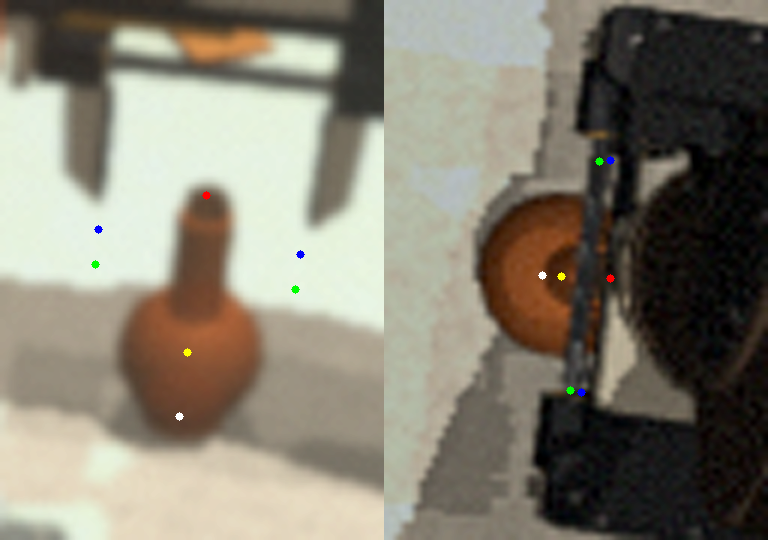

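Run:
```python
from h import *
T=cam("top"); S=cam("side")
cs=proj((.436,-.246,.08),*S[1:]).astype(int); ct=proj((.436,-.246,.08),*T[1:]).astype(int)
def tri(us,ut):
    ps=np.array(us)/6-.5-[32,45]+cs; pt=(np.array(ut)-[384,0])/6-.5-[32,45]+ct
    P=[C[1]@np.hstack([C[2],C[3][:,None]]) for C in(S,T)]
    X=cv2.triangulatePoints(P[0],P[1],ps.reshape(2,1).astype(float),pt.reshape(2,1).astype(float)).ravel(); X=X[:3]/X[3]
    print(X.round(3),"resid",(proj(X,*S[1:])-ps).round(1),(proj(X,*T[1:])-pt).round(1))
tri((222,70),(587,275))
print("start tips predicted", [proj(np.array([.267,-.565,.188])+s*.046*np.array([.427,-.904,0]),*S[1:]).round(1) for s in(-1,1)], "mid in top",proj([.267,-.565,.188],*T[1:]).round(1))
# tip hypothesis: seen tips in side -> z if at predicted x,y plane y=-0.2465 ; y if z=.079
for u in((98,200),(312,225)):
    ps=np.array(u)/6-.5-[32,45]+cs
    d=S[2].T@np.linalg.solve(S[1],[*ps,1]); c=-S[2].T@S[3]
    print("y-plane",(c+d*(-.2465-c[1])/d[1]).round(3),"z=.079",at_z(*ps,.079,*S[1:]).round(3))
```

```text
[ 0.438 -0.22   0.199] resid [0.1 0. ] [ 0.  -0.1]
start tips predicted [array([438.1,  98.8]), array([422. ,  87.3])] mid in top [606.  379.7]
y-plane [ 0.484 -0.246  0.117] z=.079 [ 0.481 -0.309  0.079]
y-plane [ 0.387 -0.246  0.109] z=.079 [ 0.38  -0.296  0.079]
```

Both this picture and the start picture show the tips about 35 mm higher than reported: about z 0.113 instead of 0.079. The tool reading therefore looks biased high. I go down partway, watch the force and look again.

Call:
{"name": "move_arm", "arguments": {"series": [[0, 0, -1, 0, 0, 0], [0, 0, -1, 0, 0, 0], [0, 0, -0.5, 0, 0, 0], [0, 0, 0, 0, 0, 0], [0, 0, 0, 0, 0, 0]]}}

```text
clock: 3.6
position: [0.4361, -0.2459, 0.0715]
ee_rot: [-2.369, -2.063, 0.0]
force: [0.2, 0.7, 0.2]
width: 0.997
```

```bash
cat > ov.py <<'E'
from h import *
from scipy.spatial.transform import Rotation as Ro
def ov(name,dz,f=6,w=32):
    out=[]
    for n in("side","top"):
        im,K,R,t=cam(n); s=monitor.observe(); p=np.array(s["position"])+[0,0,dz]; A=Ro.from_rotvec(s["ee_rot"]).as_matrix()
        c=proj(p,K,R,t).astype(int); x0=max(c[0]-w,0);y0=max(c[1]-45,0); img=cv2.resize(im["color"][y0:y0+90,x0:x0+2*w,::-1],None,fx=f,fy=f,interpolation=cv2.INTER_CUBIC); img=cv2.convertScaleAbs(img,alpha=1.6)
        hw=.046*s["width"]
        for sg in(-1,1):
            for dzz,col in((.019,(0,255,0)),(0,(255,0,0))):
                u=(proj(p+A@[0,sg*hw,dzz],K,R,t)-[x0,y0]+.5)*f; cv2.circle(img,tuple(int(i) for i in u),3,col,-1)
        out.append(img)
    print(s["clock"],p.round(4),np.round(s["force"],1)); cv2.imwrite(name,np.hstack(out))
E
python3 -c "
from ov import *
ov('pics/ov2.png',.035)"
```

```text
3.7 [ 0.4364 -0.246   0.107 ] [-0.2 -0.3 -0.3]
```

View pics/ov2.png

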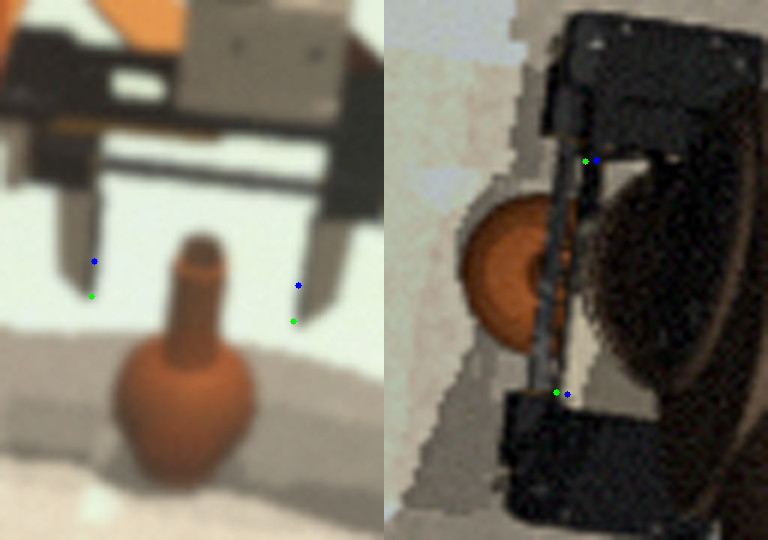

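With a 35 mm correction the dots match the tips and the neck sits midway between the jaws. The force shows no contact. I go 1 cm further down and grip.

Call:
{"name": "move_arm", "arguments": {"series": [[0, 0, -1, 0, 0, 0], [0, 0, 0, 0, 0, 0]]}}

```text
clock: 3.9
position: [0.4356, -0.2458, 0.0608]
ee_rot: [-2.368, -2.063, 0.001]
force: [0.3, 0.8, -1.4]
width: 1.001
```

Call:
{"name": "move_arm", "arguments": {"series": [[0, 0, 0, 0, 0, 0], [0, 0, 0, 0, 0, 0], [0, 0, 0, 0, 0, 0], [0, 0, 0, 0, 0, 0], [0, 0, 0, 0, 0, 0], [0, 0, 0, 0, 0, 0], [0, 0, 0, 0, 0, 0]], "grip": 0, "force": 50}}

```text
clock: 4.6
position: [0.4362, -0.246, 0.0619]
ee_rot: [2.369, 2.063, 0.0]
force: [0.1, 0.2, 0.3]
width: 0.441
```

Call:
{"name": "move_arm", "arguments": {"series": [[0, 0, 0, 0, 0, 0], [0, 0, 0, 0, 0, 0], [0, 0, 0, 0, 0, 0], [0, 0, 0, 0, 0, 0]]}}

```text
clock: 5.0
position: [0.4362, -0.246, 0.0618]
ee_rot: [-2.369, -2.063, 0.0]
force: [0.2, -0.5, -0.7]
width: 0.271
```

Call:
{"name": "move_arm", "arguments": {"series": [[0, 0, 1, 0, 0, 0], [0, 0, 2, 0, 0, 0], [0, 0, 2.5, 0, 0, 0], [0, 0, 2.5, 0, 0, 0], [0, 0, 2, 0, 0, 0], [0, 0, 1, 0, 0, 0], [0, 0, 0, 0, 0, 0], [0, 0, 0, 0, 0, 0]]}}

```text
clock: 5.8
position: [0.4357, -0.2459, 0.1713]
ee_rot: [-2.369, -2.063, 0.001]
force: [-0.8, 0.2, -3.2]
width: 0.275
```

Call:
{"name": "move_arm", "arguments": {"series": [[2, 2.8, 0.5, 0, 0, 0], [2, 2.9, 0.5, 0, 0, 0], [2, 2.9, 0.5, 0, 0, 0], [2, 2.9, 0.5, 0, 0, 0], [2, 2.9, 0, 0, 0, 0], [1.9, 2.5, 0, 0, 0, 0], [1, 1.5, 0, 0, 0, 0], [0, 0, 0, 0, 0, 0]]}}

```text
clock: 6.6
position: [0.5657, -0.0584, 0.1902]
ee_rot: [-2.362, -2.067, -0.0]
force: [0.1, -0.6, -2.7]
width: 0.274
```

Run:
```python
from ov import *
from fit import *
ov("pics/ov3.png",.035,5,45)
V=[]
for n in("side","top"):
    im,K,R,t=cam(n); g=proj((.565,-.062,.18),K,R,t)
    for o in outline_of(n,"spare"):
        c=np.array(o["rect"][:2])+np.array(o["rect"][2:])/2
        print(n,o["p"],o["rect"])
        if n=="side" and np.hypot(*(c-g))<25:
            for z in(.125,.135): r=fit_flask([(o["mask"],K,R,t)],[.565,-.062],z); print(z,r.x.round(4),round(r.fun,3))
```

```text
6.7 [ 0.5643 -0.062   0.2253] [-0.3 -0.2 -2.7]
side 0.79 [310.6, 152.1, 31.0, 51.9]
0.125 [ 0.5643 -0.0648] 0.101
0.135 [ 0.5636 -0.049 ] 0.112
side 0.73 [285.6, 276.0, 39.6, 27.2]
top 0.7 [116.7, 316.3, 71.4, 51.7]
top 0.49 [363.9, 233.0, 6.7, 10.3]
```

View pics/ov3.png

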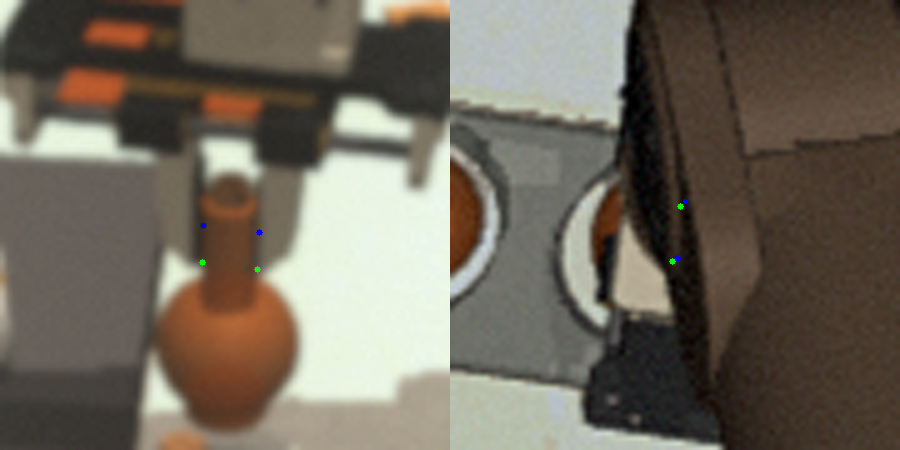

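The flask is held upright over the ring: the side fit gives about (0.564,-0.06) and the tips sit on the neck. I lower it to just above contact.

Call:
{"name": "move_arm", "arguments": {"series": [[0, 0, -1, 0, 0, 0], [0, 0, -1.5, 0, 0, 0], [0, 0, -1.5, 0, 0, 0], [0, 0, -1, 0, 0, 0], [0, 0, -0.5, 0, 0, 0], [0, 0, 0, 0, 0, 0], [0, 0, 0, 0, 0, 0]]}}

```text
clock: 7.6
position: [0.5655, -0.062, 0.1372]
ee_rot: [2.369, 2.063, 0.001]
force: [-0.4, 0.3, -2.3]
width: 0.273
```

Call:
{"name": "move_arm", "arguments": {"series": [[0, 0, -0.3, 0, 0, 0], [0, 0, -0.3, 0, 0, 0], [0, 0, 0, 0, 0, 0], [0, 0, 0, 0, 0, 0]]}}

```text
clock: 8.0
position: [0.565, -0.0618, 0.1309]
ee_rot: [-2.369, -2.063, 0.0]
force: [-2.2, 0.9, -1.6]
width: 0.271
```

Call:
{"name": "move_arm", "arguments": {"series": [[0, 0, -0.2, 0, 0, 0], [0, 0, -0.2, 0, 0, 0], [0, 0, 0, 0, 0, 0], [0, 0, 0, 0, 0, 0]]}}

```text
clock: 8.4
position: [0.5651, -0.0618, 0.127]
ee_rot: [-2.369, -2.063, -0.0]
force: [-3.1, 1.1, 5.0]
width: 0.271
```

Call:
{"name": "move_arm", "arguments": {"series": [[-0.1, 0, -0.3, 0, 0, 0], [0, 0, -0.3, 0, 0, 0], [0, 0, -0.2, 0, 0, 0], [0, 0, 0, 0, 0, 0], [0, 0, 0, 0, 0, 0]]}}

```text
clock: 8.9
position: [0.5647, -0.0617, 0.1195]
ee_rot: [2.368, 2.063, 0.002]
force: [-3.8, 1.7, 8.0]
width: 0.273
```

Call:
{"name": "move_arm", "arguments": {"series": [[0, 0, -0.2, 0, 0, 0], [0, 0, -0.2, 0, 0, 0], [0, 0, 0, 0, 0, 0], [0, 0, 0, 0, 0, 0]]}}

```text
clock: 9.3
position: [0.5647, -0.0617, 0.1156]
ee_rot: [2.368, 2.063, 0.002]
force: [-4.3, 1.3, 10.5]
width: 0.275
```

Call:
{"name": "move_arm", "arguments": {"series": [[0, 0, -0.1, 0, 0, 0], [0, 0, -0.1, 0, 0, 0], [0, 0, 0, 0, 0, 0], [0, 0, 0, 0, 0, 0]]}}

```text
clock: 9.7
position: [0.5649, -0.0617, 0.1146]
ee_rot: [2.368, 2.063, 0.002]
force: [-6.9, 1.7, 17.8]
width: 0.274
```

The force jumped from 10.5 to 17.8 N for 1 mm of travel, so the ring is on its stop. I check this in a picture.

Run:
```python
from h import *
im,K,R,t=cam("side"); c=proj((.57,0,.1),K,R,t).astype(int)
cv2.imwrite("pics/end.png",cv2.convertScaleAbs(cv2.resize(im["color"][c[1]-60:c[1]+60,c[0]-70:c[0]+70,::-1],None,fx=5,fy=5,interpolation=cv2.INTER_CUBIC),alpha=1.5))
from fit import fit_flask
for o in outline_of("side","spare"):
    q=np.array(o["rect"]); print(o["p"],q)
    if abs(q[0]+q[2]/2-proj((.565,-.062,.11),K,R,t)[0])<12 and o["p"]>.4: print(fit_flask([(o["mask"],K,R,t)],[.565,-.062],.054).x)
print(monitor.observe()["force"])
```

```text
0.87 [315.6 182.5  23.7  43. ]
[ 0.56356301 -0.06252698]
0.29 [196.4 218.8  39.5  65.7]
[-7.05117913  1.91488377 19.06741605]
```

View pics/end.png

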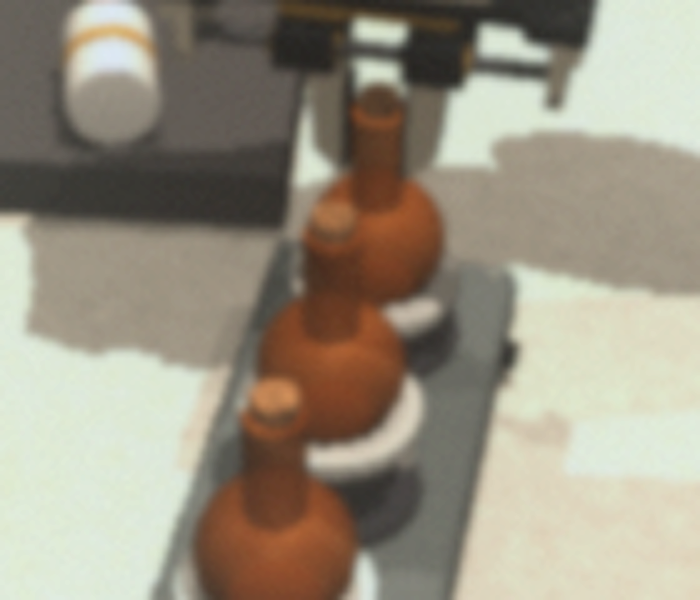

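The flask is upright and the ring is lowered. The other two flasks sit undisturbed with their rings up. I hold a moment longer, then hand in.

Call:
{"name": "move_arm", "arguments": {"series": [[0, 0, 0, 0, 0, 0], [0, 0, 0, 0, 0, 0], [0, 0, 0, 0, 0, 0], [0, 0, 0, 0, 0, 0], [0, 0, 0, 0, 0, 0], [0, 0, 0, 0, 0, 0]]}}

```text
clock: 10.4
position: [0.5649, -0.0616, 0.1146]
ee_rot: [2.368, 2.063, 0.002]
force: [-7.6, 1.0, 18.1]
width: 0.274
```

```bash
python3 -c "
from h import *
s=monitor.observe(); print(s['clock'],s['position'],s['force'],s['width']); print(workorder.sign_off())"
```

```text
10.4 [ 0.56489744 -0.06158422  0.11459029] [-7.62813161  1.01393568 18.0978484 ] 0.27370083817283436
the job is handed in; nothing more can be done
None
```

I gripped the spare flask by its neck, set it upright in the empty cradle (ring_3) and pressed it down to the stop. I handed the job in at 10.4 s while still holding it down; no verdict is reported.

**Last checks:**
- **Press:** the upward push was a steady 18 N. It had jumped from 10.5 to 17.8 N over the last 1 mm of travel, which marks the stop.
- **Position:** a fit to the side picture put the flask about 1.5 mm from the ring centre I had measured. It looked upright in the picture.
- **Other things:** both other flasks sat in their cradles with rings up, and the mallet looked undisturbed. I did not look at the tool can or the tray again, but the arm stayed well clear of them.

**What disagreed:**
- **Tool height:** the pictures showed the gripper about 35 mm higher than its reported position. I followed the pictures when choosing the grasp height, and the later contact and stop heights agreed with them.
- **Sideways force:** a push of about 7 N along -x remained at the end. The flask may be a millimetre or so off the ring's centre, within the 10 mm limit.

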